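# Feel for the contact with the gauge blade

## Robot

A 6-joint arm with a two-finger parallel gripper is mounted at the origin on the work surface. World frame = base frame: x ahead of the robot, y to its left, z up, the work surface at z = 0. Lengths are in m, angles in rad, forces in N, time in s.
With the tool pointing down it reaches from about 0.35 to 0.725 m from the base axis. Payload 4.3 kg.
Tool frame: the origin (TCP) lies midway between the tips of the shut fingers; the grasp point (between the pads) lies 19 mm behind it; z points along the fingers, y is the direction in which the jaws open and shut (so a half turn about z gives the same grasp; the last joint's range is limited). The gripper opens to 85 mm and grips with 20 to 120 N. Pads are 22 mm wide; open, the fingers measure 114 mm over their backs; the gripper's body (76 mm by 85 mm) begins 54 mm behind the grasp point. The pads swing forward as they close: fully open they stand 13 mm farther back than shut.
Start: joints at [1.052, 0.377, 0.081, 1.274, 0, 1.46], TCP at [0.229, 0.528, 0.231] pointing down, gripper open.
Joint ranges: [-2.72, 2.72], [-0.84, 1.66], [-1.02, 1.22], [-1.77, 2.12], [-1.37, 1.28], [-3.14, 3.14]. Speed limits (rad/s): [2.57, 2.57, 3.14, 3.14, 3.14, 3.14].

## Interface

Orientations are given as a unit quaternion [x, y, z, w].
In Python, from plant import sensors, viewer, sign_off gives the robot as it stands. The module is installed in compiled form; this text tells all that it offers.
- The arm moves only by the tool servo_tool, never from a script. Its argument "series" is a list of rows, each a list of 4 numbers: the shift along the tool's x, y, z in cm, then the turn about the tool's z in rad. In form: [[x, y, z, turn], ...]. A call has 1 to 8 rows; each row shifts and turns the commanded pose from where the row before left it, along the tool's axes as they then stand; what a row does not reach is not made up. A row lasts 1/12 s, in which the tool goes at most 41.7 mm and 7.16 degrees, less where a joint would pass 70% of its speed; a pose out of reach is approached as far as the arm can. A call with a gripper value outside its range is refused whole. "jaw" is the finger opening in cm, from 0 to 8.54, set as the call begins (left out, the last holds). The fingers move at their own pace and stop on an object; "squeeze" is the grip in N (left out, the last holds). Time passes only in rows, so rows that do not move let the fingers close. It gives the time, the measured TCP pose, the force and the opening at its end, in the units of the state.
- sensors.state(): the state, without advancing time (a new reading comes with each control period).
- viewer.camera(name): name is "scene" or "top" or "wrist"; returns a dict with "img" (480x640x3 uint8, red, green, blue), "range_z" (480x640 float32, m along the optical axis (not along the pixel's ray), 0 where there is no reading), "intrinsics" (3x3 intrinsics, pixels), "R" (3x3) and "t" (3): a world point X has camera coordinates R X + t; the wrist camera has in their place "hand_eye" (4x4, takes a point from camera to tool coordinates, whose origin is the TCP and whose axes are the flange's). Camera axes: x right, y down, z forward; pixel columns grow to the right and rows downward; lengths in m; the calibration is good to about 2 mm. A picture is of the moment at which its call begins: read the wrist's pose just before it.
- sign_off(): hands the job in, once; it reports no verdict.
The state is a dict: "time_s": time; "joint_positions": joint angles; "joint_velocities": joint speeds; "effort": joint torques, N m; "eef_pos": TCP position; "tcp_rot": TCP orientation; "ft_force": force on the tool from outside, world axes, zero at the start; "ft_torque": the same for the moment, N m; "grip_width": opening from 0.0 (shut) to 1.0 (fully open).
Only numpy, scipy, OpenCV 4.12 (cv2) and the standard library are available. Lean on these libraries where they do the work, as an engineer would, in place of code of your own. Each camera call takes 0.05 s, during which the arm holds its last target. There are 200 camera calls.

## Task

Pick up the flat steel gauge by its handle and slide its blade into the open slit of the switch housing (the other housing has its slit covered) until you feel it come up against the sprung contact hidden inside, whose depth differs from switch to switch. Press the contact back lightly by a few millimetres, never to the end of its spring travel, then let go and leave the gauge sticking in the slit with its tip still resting against the contact. Do not ram the housing, and leave the other things where they are.

Things in the scene. Friction and masses are not known exactly. Their poses are not given: they have to be found in the camera images.
- gauge: Loose gauge, 75 g, lying flat: steel blade 128 long, 16 wide, 3 thick, with a black block handle 50 long (x), 16 wide (y), standing on the rear of the blade from 3 to 34 mm above the blade's underside. Origin: under the middle of the handle, on the blade's underside; x runs along the blade to its tip (tip at x = 100, handle's front at x = 25, rear end at x = -28), z is up.
- gauge_tip (a point): Middle of the blade's square tip end, at x = 100, z = 1.5 mm in the gauge's frame; axes as the gauge's.
- gauge_grip (a point): Point inside the handle, at x = 0, z = 24 mm in the gauge's frame, where to pinch it across its 16 mm width.
- switch: Fixed grey switch housing with the open slit: 80 deep (x from -35 to 45), 70 wide, 76 high plus a 5 mm black cap on the rear of its top. Origin: on the bench, x points into the slit, away from the slit's face. Below the slit a bare steel sill 30 wide sticks 20 mm out of the face (x from -55 to -35), its top level with the slit's floor (42 mm above the bench).
- slit (a point): Centre of the slit's mouth, on the face at x = -35, 45 mm above the bench. The slit is level, 6 high (z from 42 to 48) and 22 wide and runs straight in along the point's x. Hidden in it, its face somewhere between 28 and 46 mm from the mouth (not shown by any reading), is a sprung contact plate that fills the slit; it is damped, yields about 2 mm per newton and comes up hard after 12 mm (5.5 N).
- covered: Fixed housing of the same shape and size, without a sill, whose slit is closed by a black cover plate 44 wide that folds over the top edge with two screws. Not to be used. Origin as for the switch.
- contact (a joint): How far the hidden contact plate is pushed back against its spring from where it stands free: 0 untouched, 12 mm at the end of its travel. It does not tell where in the slit the contact stands.
- tape: Bystander: roll of yellow tape lying flat, 90 across, 30 high. Origin: centre of its underside.
- bottle: Bystander: water bottle, 62 across, 200 high. Origin: centre of its underside.
- carton: Bystander: small white carton 110 x 80 x 50 high. Origin: centre of its underside.
- driver: Bystander: screwdriver lying along its x, about 200 long. Origin: under its middle.
Mind the look-alikes: they are no part of the job. What is shaped like the switch but brown or green is not meant. There is more than one size of the gauge; the job needs the larger.

How it is judged:
On the way, in this order (a step that is already met when the one before it is completed fails the run):
1. the blade's tip is at least 8 mm inside the open slit (x of gauge_tip in the frame of slit above 0.008 m and y of gauge_tip in the frame of slit between -0.011 and 0.011 m and z of gauge_tip in the frame of slit between -0.004 and 0.004 m), for 0.05 s.
2. the blade presses the hidden contact lightly (over 0.8 mm of spring travel for 0.15 s) (value of joint contact above 0.0008 m), for 0.15 s.
At the end, for the whole second after the job is handed in: the gauge is let go and at rest, its blade in the open slit (within 0.3 rad of the slit's direction), its tip still resting against the sprung contact (pushed back more than 0.3 mm) (value of joint contact above 0.0003 m and x of gauge_tip in the frame of slit above 0.025 m and angle between the x axis of gauge and the x axis of switch, either way round below 0.3 rad and z of gauge_tip in the frame of slit between -0.004 and 0.004 m and linear speed of gauge below 0.02 m/s); the robot touches nothing.
It fails at once if the contact is pushed to the end of its spring travel (over 11.5 mm) (value of joint contact above 0.0115 m).
It fails at once if the gauge is forced against the switch with more than 30 N (contact force between gauge and switch above 30 N).
It fails at once if the tape, bottle, carton or screwdriver is moved by more than 20 mm (distance of any of tape, bottle, carton, driver from where it was at the start of the episode above 0.02 m).
It also fails if it takes over 48 s, if anything falls off the work surface, if the arm or the gripper's body presses on something with over 40 N, if the wrist force passes 120 N, or if a joint passes its speed limit or range.

## Working session

There is one attempt and no reset: what is moved stays moved. The work goes in short steps, Python scripts to look and compute and a tool call to move; the robot and the scene stay as the last step left them, time stands still between calls to the robot, and variables do not carry over. Pictures are saved under pics/ and viewed, about 8 in all and at most 12, crops included, and the job is handed in when it is done.

Besides the shell and the picture viewer there is one more tool, called after ">>>" as name(argument=value, ...), one argument or row to a line, values as JSON. servo_tool: Moves the arm, as the interface text tells. Its arguments: {"type":"object","properties":{"series":{"type":"array"},"jaw":{"type":"number"},"squeeze":{"type":"number"}},"required":["series"]}

```bash
mkdir -p pics; cat > h.py <<'E'
import numpy as np, cv2
from plant import sensors, viewer, sign_off
from scipy.spatial.transform import Rotation as Rn
def cloud(name):
    s=sensors.state(); c=viewer.camera(name); d=c["range_z"]; K=c["intrinsics"]
    v,u=np.mgrid[0:480,0:640]
    P=np.stack([(u-K[0,2])/K[0,0]*d,(v-K[1,2])/K[1,1]*d,d],-1)
    if name=="wrist":
        H=np.array(c["hand_eye"]); P=P@H[:3,:3].T+H[:3,3]
        P=P@Rn.from_quat(s["tcp_rot"]).as_matrix().T+np.array(s["eef_pos"])
    else: P=(P-c["t"])@c["R"]
    P[d==0]=np.nan
    return c["img"],P
E
python3 - <<'E'
from h import *
print(sensors.state())
for n in("top","scene"):
    i,P=cloud(n); cv2.imwrite(f"pics/{n}0.png",i[...,::-1]); np.save(f"{n}0.npy",P)
E
```

```text
{'time_s': 0.0, 'joint_positions': array([ 1.05169274e+00,  3.78014940e-01,  7.95943937e-02,  1.27441825e+00,
       -8.11842637e-07,  1.46049724e+00]), 'joint_velocities': array([-1.55190900e-04, -7.08655472e-04,  9.99692516e-04,  5.46749484e-04,
       -4.71106687e-04,  2.23987964e-05]), 'effort': array([ 2.21586655e-03, -4.63600445e+01,  2.69876450e+01,  2.05904996e-02,
       -1.47528426e-04,  7.78950579e-06]), 'eef_pos': array([0.22822514, 0.52702763, 0.23037617]), 'tcp_rot': array([ 2.02981786e-01,  9.79181981e-01, -9.71205392e-04, -3.15719020e-04]), 'ft_force': array([0.49661705, 0.34912187, 0.30230934]), 'ft_torque': array([ 0.02054239,  0.01419429, -0.00903343]), 'grip_width': 1.00222368540814}
```

View pics/top0.png

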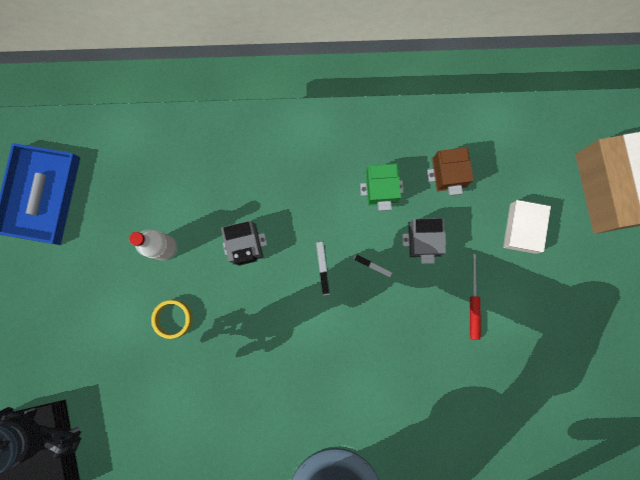

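View pics/scene0.png

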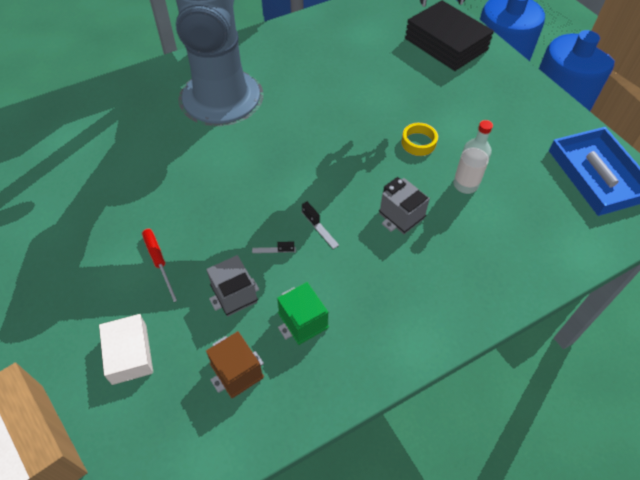

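The larger gauge is at (322,268), with its handle at (324,284) and its tip at (321,243). The look-alike is the short gauge at (373,265). The grey housing at (428,238) has its cap at the rear and its sill at (428,258) facing the robot, so it is the switch. The one at (242,243) has two screws, so it is the covered one. Green (383,185) and brown (453,170) are not meant. Next I measure and take the close crop.

```bash
python3 - <<'E'
from h import *
P=np.load("top0.npy"); img=cv2.imread("pics/top0.png")
g=img.astype(int)
def box(u0,u1,v0,v1): 
    m=np.zeros((480,640),bool); m[v0:v1,u0:u1]=1; return m
sat=g.max(2)-g.min(2)
def rect(m,n):
    X=P[m]; r=cv2.minAreaRect((X[:,:2]*1000).astype(np.float32)); print(n,m.sum(),r,"z",np.percentile(X[:,2],[5,50,95]).round(4)); 
for n,b in(("big",box(312,334,236,300)),("small",box(350,396,250,282))):
    m=b&(sat<25)&(P[...,2]>-.01); rect(m,n); rect(m&(g.max(2)<60),n+" handle"); rect(m&(g.max(2)>90),n+" blade")
    h=P[m&(g.max(2)<60)][:,:2].mean(0); t=P[m&(g.max(2)>90)][:,:2].mean(0); print(h,t,np.arctan2(*(t-h)[::-1]))
b=box(395,455,205,270)
rect(b&(P[...,2]>.066),"top"); rect(b&(P[...,2]>.0785),"cap")
m=b&(P[...,2]>.035)&(P[...,2]<.05); rect(m,"sill"); 
cv2.imwrite("pics/crop0.png",cv2.resize(img[200:310,300:460],None,fx=5,fy=5,interpolation=cv2.INTER_CUBIC))
E
```

```text
big 368 ((525.8209838867188, 14.96556282043457), (127.24576568603516, 17.10038185119629), 5.861245632171631) z [-0.0013  0.0057  0.0373]
big handle 136 ((489.5223693847656, 11.52051067352295), (48.992218017578125, 15.886982917785645), 6.059792518615723) z [0.0288 0.0343 0.0385]
big blade 219 ((525.8231201171875, 14.926223754882812), (127.26439666748047, 17.017589569091797), 5.946270942687988) z [-0.0021  0.0033  0.0078]
[0.48937017 0.01092465] [0.54999796 0.01735624] 0.10568791302058461
small 240 ((528.28369140625, -104.4007568359375), (98.54352569580078, 13.367107391357422), 61.41560363769531) z [-0.0017  0.0043  0.0292]
small handle 89 ((540.96142578125, -79.95519256591797), (34.75973129272461, 11.966547012329102), 61.84444046020508) z [0.0056 0.0254 0.0299]
small blade 144 ((528.28369140625, -104.4007568359375), (98.54352569580078, 13.367107391357422), 61.41560363769531) z [-0.0023  0.0018  0.0062]
[ 0.54036084 -0.07968994] [ 0.52001695 -0.1197628 ] -2.0405630511932245
top 1116 ((588.1192016601562, -230.66888427734375), (80.6856918334961, 71.38232421875), 0.015208905562758446) z [0.0719 0.0774 0.0841]
cap 432 ((587.4495239257812, -230.25479125976562), (79.56593322753906, 69.87239837646484), 0.5103174448013306) z [0.0787 0.0813 0.0857]
sill 162 ((569.8070678710938, -210.9259490966797), (107.8860855102539, 52.90849304199219), 40.467124938964844) z [0.0366 0.0414 0.047 ]
```

View pics/crop0.png

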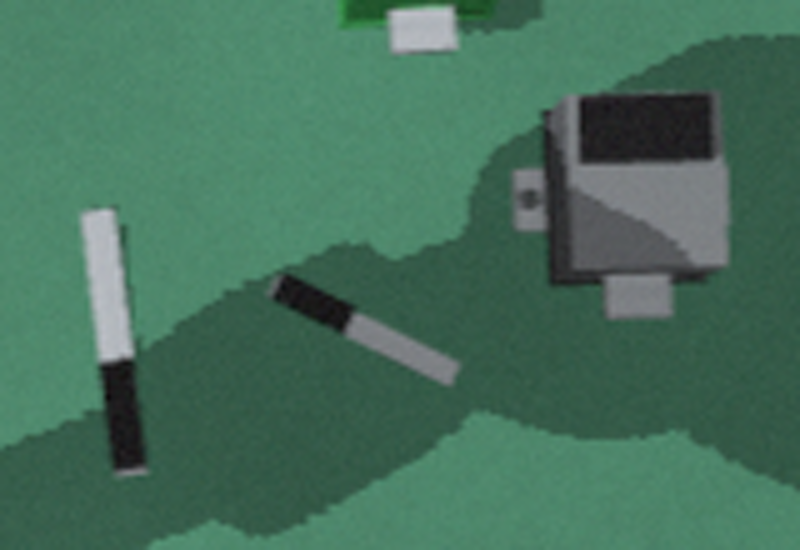

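The close crop confirms the larger gauge: 127 mm long, handle at (0.489, 0.011), yaw about 0.105. The switch is the one with the sill at the front, its face at about x = 0.548, y = -0.23. I now move above the gauge.

>>> servo_tool(
  series=[
    [-2.78,-2.31,0,0],
    [-2.78,-2.31,0,0],
    [-2.78,-2.31,0,0],
    [-2.78,-2.31,0,0],
    [-2.78,-2.31,0,0],
    [-2.78,-2.31,0,0],
    [-2.78,-2.31,0,0],
    [-2.78,-2.31,0,0],
  ],
  jaw=8.5,
  squeeze=60,
)

```text
time_s: 0.77
eef_pos: [0.3593, 0.2679, 0.231]
tcp_rot: [0.203, 0.979, -0.0, -0.0]
ft_force: [1.0, 0.4, 0.4]
grip_width: 0.995
```

>>> servo_tool(
  series=[
    [-2.78,-2.31,0,0],
    [-2.78,-2.31,0,0],
    [-2.78,-2.31,0,0],
    [-2.78,-2.31,0,0],
    [-2.78,-2.31,0,0],
    [-2.78,-2.31,0,0],
    [-2.78,-2.31,0,0],
    [-2.78,-2.31,0,0],
  ],
)

```text
time_s: 1.43
eef_pos: [0.4899, 0.0099, 0.2309]
tcp_rot: [0.203, 0.979, 0.0, -0.0]
ft_force: [0.3, 0.4, 0.9]
grip_width: 0.997
```

>>> servo_tool(
  series=[
    [0,0,0,-0.103],
    [0,0,0,-0.103],
    [0,0,0,-0.103],
    [0,0,0,-0.103],
    [0,0,0,-0.103],
    [0,0,0,0],
    [0,0,0,0],
  ],
)

```text
time_s: 2.02
eef_pos: [0.4895, 0.0117, 0.231]
tcp_rot: [-0.052, 0.999, 0.0, -0.0]
ft_force: [-0.4, 0.6, 0.6]
grip_width: 0.99
```

```bash
cat >> h.py <<'E'
def need(p,yaw):
    """tool-axis shift (cm) and turn to put TCP at p with tool -x along yaw"""
    s=sensors.state(); R=Rn.from_quat(s["tcp_rot"]).as_matrix()
    d=R.T@(np.array(p)-s["eef_pos"]); now=np.arctan2(-R[1,0],-R[0,0])
    print("pos",s["eef_pos"].round(4),"toolx",R[:,0].round(3),"z",R[:,2].round(4),"shift cm",(d*100).round(2),"turn",round(-(yaw-now),3))
E
python3 - <<'E'
from h import *
i,P=cloud("wrist"); cv2.imwrite("pics/w1.png",i[...,::-1]); np.save("w1.npy",P)
g=i.astype(int); sat=g.max(2)-g.min(2)
z=P[...,2]
m=(sat<30)&(g.max(2)<60)&(z>.024)&(z<.045)
n,l,st,ce=cv2.connectedComponentsWithStats(m.astype(np.uint8))
for k in range(1,n):
    if st[k,4]>150:
        X=P[l==k]; print(st[k],cv2.minAreaRect((X[:,:2]*1000).astype(np.float32)),np.median(X[:,2]))
need([.489,.011,.03],.104)
E
```

```text
[312 188  15  49 702] ((487.7021484375, 11.16421890258789), (48.94600296020508, 14.200928688049316), 5.728647708892822) 0.03467444869331232
[212 236  34  26 373] ((538.9232788085938, -80.46885681152344), (36.45960998535156, 12.323335647583008), 62.23460388183594) 0.026519294925445525
[456 272  53  20 418] ((542.4996948242188, 195.7742156982422), (10.313868522644043, 55.43574142456055), 12.053406715393066) 0.035110885981376405
[113 281  13  34 229] ((602.4076538085938, -194.87664794921875), (31.42804718017578, 2.127220869064331), 0.2277810424566269) 0.036734911892688266
pos [0.4896 0.0117 0.231 ] toolx [-0.995 -0.104  0.001] z [-6.e-04  1.e-04 -1.e+00] shift cm [ 0.05 -0.07 20.1 ] turn -0.0
```

View pics/w1.png

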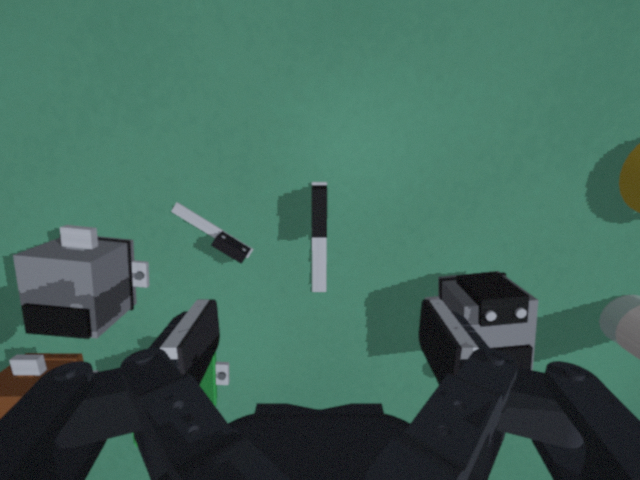

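The wrist view shows the gauge centred under the gripper, with its handle at (320,210), and the switch's sill at (78,238). The handle measures (0.488, 0.011), which agrees with the top view. I descend and grip.

>>> servo_tool(
  series=[
    [0.1,-0.05,3.5,0],
    [0,0,3.5,0],
    [0,0,3.5,0],
    [0,0,3.5,0],
    [0,0,3.5,0],
    [0,0,2.5,0],
    [0,0,1.5,0],
    [0,0,1.0,0],
  ],
)

```text
time_s: 2.73
eef_pos: [0.4869, 0.0114, 0.0041]
tcp_rot: [-0.052, 0.999, 0.0, -0.002]
ft_force: [-0.4, -0.6, 0.1]
grip_width: 0.994
```

>>> servo_tool(
  series=[
    [0,0,0,0],
    [0,0,0,0],
    [0,0,0,0],
    [0,0,0,0],
    [0,0,0,0],
    [0,0,0,0],
    [0,0,0,0],
    [0,0,0,0],
  ],
  jaw=0,
)

```text
time_s: 3.4
eef_pos: [0.4901, 0.011, 0.0075]
tcp_rot: [-0.053, 0.999, -0.0, 0.001]
ft_force: [-0.6, 0.1, 6.4]
grip_width: 0.177
```

>>> servo_tool(
  series=[
    [0,0,0,0],
    [0,0,-1,0],
    [0,0,-2.5,0],
    [0,0,-3,0],
    [0,0,-3,0],
    [0,0,-2.5,0],
    [0,0,-1,0],
    [0,0,0,0],
  ],
)

```text
time_s: 4.07
eef_pos: [0.4911, 0.0109, 0.1399]
tcp_rot: [-0.053, 0.999, -0.0, 0.003]
ft_force: [0.5, -0.0, -1.0]
grip_width: 0.173
```

>>> servo_tool(
  series=[
    [1.6,-2.9,0.5,0],
    [1.6,-2.9,0.5,0],
    [1.6,-2.9,0.5,0],
    [1.6,-2.9,0.5,0],
    [1.6,-2.9,0.5,0],
    [1.6,-2.9,0.5,0],
    [1.6,-2.9,0.5,0],
    [1.6,-2.9,0.5,0],
  ],
)

```text
time_s: 4.73
eef_pos: [0.3844, -0.2337, 0.0952]
tcp_rot: [-0.053, 0.999, 0.001, -0.001]
ft_force: [0.5, -0.6, -1.0]
grip_width: 0.18
```

>>> servo_tool(
  series=[
    [0,0,0,0.05],
    [0,0,0,0.05],
    [0,0,0,0],
    [0,0,0,0],
    [0,0,0,0],
  ],
)

```text
time_s: 5.15
eef_pos: [0.3859, -0.2325, 0.0958]
tcp_rot: [-0.004, 1.0, 0.0, -0.0]
ft_force: [0.1, 0.0, -0.5]
grip_width: 0.175
```

```bash
python3 - <<'E'
from h import *
for n in("wrist","top","scene"):
    i,P=cloud(n); cv2.imwrite(f"pics/{n}2.png",i[...,::-1]); np.save(f"{n}2.npy",P)
print(sensors.state()["eef_pos"],sensors.state()["ft_force"])
a=cv2.imread("pics/wrist2.png"); b=cv2.imread("pics/top2.png")[190:330,370:500]
cv2.imwrite("pics/m2.png",np.hstack([cv2.resize(a,(400,300)),cv2.resize(b,(280,300),interpolation=cv2.INTER_CUBIC)]))
E
```

```text
[ 0.38624624 -0.23269372  0.09618221] [ 0.11335868  0.19520366 -1.69614452]
```

View pics/m2.png

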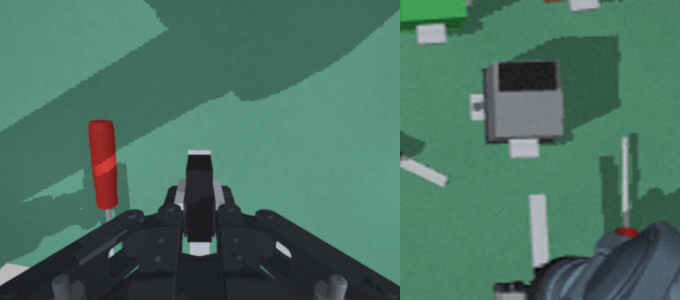

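The held blade shows in the top view, at about (540,230) in the mosaic, in line with the sill at (523,147). I measure both from the depth data.

```bash
python3 - <<'E'
from h import *
for f in("top","scene"):
    P=np.load(f+"2.npy"); g=cv2.imread(f"pics/{f}2.png").astype(int); sat=g.max(2)-g.min(2); z=P[...,2]; x=P[...,0]; y=P[...,1]
    def info(m,n):
        X=P[m]; 
        if len(X)<20: print(n,len(X));return
        r=cv2.minAreaRect((X[:,:2]*1000).astype(np.float32)); c=X[:,:2]-X[:,:2].mean(0); ev=np.linalg.svd(c,full_matrices=False)[2][0]
        print(f,n,len(X),"rect",[np.round(q,1) for q in r],"mean",X.mean(0).round(4),"pca yaw",round(float(np.arctan(ev[1]/ev[0])),3),"z",np.median(X[:,2]).round(4), "xr",np.percentile(X[:,0],[1,99]).round(4),"yr",np.percentile(X[:,1],[1,99]).round(4))
    info((z>.073)&(x>.53)&(x<.65)&(y<-.17)&(y>-.29),"housing top")
    info((z>.033)&(z<.052)&(x>.51)&(x<.547)&(abs(y+.23)<.04)&(sat<40),"sill")
    info((z>.075)&(z<.12)&(x>.43)&(x<.51)&(abs(y+.23)<.04)&(sat<40)&(g.max(2)>90),"blade")
E
```

```text
top housing top 1023 rect [array([ 588.1, -230.4]), array([71.2, 80.5]), np.float64(90.0)] mean [ 0.5881 -0.23    0.0784] pca yaw -0.013 z 0.0778 xr [0.5484 0.6271] yr [-0.2649 -0.1955]
top sill 119 rect [array([ 537.5, -230.4]), array([30. , 18.9]), np.float64(90.0)] mean [ 0.5372 -0.2302  0.0419] pca yaw -1.518 z 0.0417 xr [0.5281 0.5469] yr [-0.2453 -0.2155]
top blade 183 rect [array([ 458.2, -233.3]), array([53.6, 16.5]), np.float64(1.2)] mean [ 0.458  -0.233   0.0913] pca yaw 0.017 z 0.0912 xr [0.4316 0.4848] yr [-0.2413 -0.225 ]
scene housing top 1163 rect [array([ 588.4, -229.2]), array([70.3, 81.8]), np.float64(89.8)] mean [ 0.5908 -0.2298  0.0781] pca yaw -0.032 z 0.0774 xr [0.5488 0.6284] yr [-0.2637 -0.195 ]
sill 0
scene blade 165 rect [array([ 458.5, -231.9]), array([55.3, 16. ]), np.float64(0.1)] mean [ 0.4592 -0.2318  0.0917] pca yaw 0.006 z 0.0919 xr [0.4312 0.486 ] yr [-0.2396 -0.2239]
```

>>> servo_tool(
  series=[
    [0,0.27,0.5,0.01],
    [0,0,1.0,0],
    [0,0,1.0,0],
    [0,0,1.0,0],
    [0,0,0.8,0],
    [0,0,0,0],
    [0,0,0,0],
    [0,0,0,0],
  ],
)

```text
time_s: 5.97
eef_pos: [0.3864, -0.2305, 0.0535]
tcp_rot: [0.002, 1.0, -0.0, 0.0]
ft_force: [0.3, -0.2, -0.4]
grip_width: 0.172
```

>>> servo_tool(
  series=[
    [-0.6,0,0,0],
    [-1.0,0,0,0],
    [-1.0,0,0,0],
    [-1.0,0,0,0],
    [-0.9,0,0,0],
    [-0.5,0,0,0],
    [0,0,0,0],
    [0,0,0,0],
  ],
)

```text
time_s: 6.63
eef_pos: [0.4364, -0.2305, 0.0531]
tcp_rot: [0.002, 1.0, 0.0, -0.0]
ft_force: [0.7, -0.6, -0.5]
grip_width: 0.174
```

```bash
python3 - <<'E'
from h import *
s=sensors.state(); print(s["eef_pos"],s["ft_force"],s["tcp_rot"])
for f in("top","scene"):
    i,P=cloud(f); cv2.imwrite(f"pics/{f}3.png",i[...,::-1]); g=i.astype(int); sat=g.max(2)-g.min(2); z=P[...,2]; x=P[...,0]; y=P[...,1]
    m=(z>.03)&(z<.07)&(x>.455)&(x<.525)&(abs(y+.23)<.03)&(sat<40)&(g.max(2)>90); X=P[m]
    print(f,len(X),cv2.minAreaRect((X[:,:2]*1000).astype(np.float32)),X.mean(0),"z(x) fit",np.polyfit(X[:,0]-.53,X[:,2],1))
    m=(z>.033)&(z<.055)&(x>.531)&(x<.545)&(abs(y+.23)<.02); print("over sill z",np.percentile(z[m],[5,50,95]))
a=cv2.imread("pics/scene3.png")[200:350,160:320]; b=cv2.imread("pics/top3.png")[200:320,370:498]
cv2.imwrite("pics/m3.png",np.hstack([cv2.resize(a,(400,375),interpolation=cv2.INTER_CUBIC),cv2.resize(b,(400,375),interpolation=cv2.INTER_CUBIC)]))
E
```

```text
[ 0.43637948 -0.2305182   0.05311367] [ 0.71058414 -0.56547916 -0.49990817] [ 1.61832783e-03  9.99998666e-01  7.71526858e-05 -2.05582344e-04]
top 171 ((493.59100341796875, -231.80398559570312), (59.59157943725586, 16.502222061157227), 1.4140487909317017) [ 0.49648209 -0.23144847  0.04799014] z(x) fit [0.00295655 0.04808924]
over sill z [0.03673409 0.04274447 0.0476593 ]
scene 189 ((491.41131591796875, -230.17262268066406), (65.63101196289062, 15.962603569030762), 0.331462025642395) [ 0.4924225  -0.23043029  0.04848902] z(x) fit [-0.00661417  0.04824047]Traceback (most recent call last):
  File "<stdin>", line 7, in <module>
    return _quantile_unchecked(
        a, q, axis, out, overwrite_input, method, keepdims, weights)
    return _ureduce(a,
                    func=_quantile_ureduce_func,
    ...<5 lines>...
                    overwrite_input=overwrite_input,
                    method=method)
    r = func(a, **kwargs)
    result = _quantile(arr,
                       quantiles=q,
    ...<2 lines>...
                       out=out,
                       weights=wgt)
    slices_having_nans = np.isnan(arr[-1, ...])
                                  ~~~^^^^^^^^^
IndexError: index -1 is out of bounds for axis 0 with size 0
```

>>> servo_tool(
  series=[
    [0,0.12,0.05,0.01],
    [0,0,0.05,0],
    [0,0,0.05,0],
    [0,0,0,0],
    [0,0,0,0],
  ],
)

```text
time_s: 7.15
eef_pos: [0.436, -0.2295, 0.0518]
tcp_rot: [0.007, 1.0, 0.0, -0.0]
ft_force: [-0.0, 0.2, -0.5]
grip_width: 0.176
```

>>> servo_tool(
  series=[
    [0,0,0.05,0],
    [0,0,0,0],
    [0,0,0,0],
  ],
)

```text
time_s: 7.4
eef_pos: [0.4362, -0.2294, 0.0512]
tcp_rot: [0.007, 1.0, 0.0, 0.0]
ft_force: [0.6, -0.2, -1.1]
grip_width: 0.171
```

>>> servo_tool(
  series=[
    [0,0,0.05,0],
    [0,0,0,0],
    [0,0,0,0],
  ],
)

```text
time_s: 7.65
eef_pos: [0.4362, -0.2294, 0.0508]
tcp_rot: [0.007, 1.0, 0.0, -0.0]
ft_force: [0.5, 0.4, -0.2]
grip_width: 0.17
```

>>> servo_tool(
  series=[
    [0,0,0.05,0],
    [0,0,0,0],
    [0,0,0,0],
  ],
)

```text
time_s: 7.9
eef_pos: [0.4362, -0.2294, 0.0502]
tcp_rot: [0.007, 1.0, 0.0, 0.0]
ft_force: [-0.4, -0.4, -0.7]
grip_width: 0.175
```

>>> servo_tool(
  series=[
    [0,0,0.05,0],
    [0,0,0,0],
    [0,0,0,0],
  ],
)

```text
time_s: 8.15
eef_pos: [0.4362, -0.2294, 0.0498]
tcp_rot: [0.007, 1.0, 0.0, 0.0]
ft_force: [-0.2, -0.5, -0.3]
grip_width: 0.177
```

>>> servo_tool(
  series=[
    [0,0,0.05,0],
    [0,0,0,0],
    [0,0,0,0],
  ],
)

```text
time_s: 8.4
eef_pos: [0.4362, -0.2295, 0.0495]
tcp_rot: [0.007, 1.0, -0.0, 0.0]
ft_force: [-1.3, -0.7, 1.3]
grip_width: 0.174
```

>>> servo_tool(
  series=[
    [0,0,0,0],
    [0,0,0,0],
  ],
)

```text
time_s: 8.57
eef_pos: [0.4362, -0.2295, 0.0494]
tcp_rot: [0.007, 1.0, -0.0, 0.0]
ft_force: [-1.2, 0.9, 0.5]
grip_width: 0.176
```

The blade touched the sill at z of about 0.0496. I raise it to mid-slit and enter.

>>> servo_tool(
  series=[
    [0,0,-0.13,0],
    [0,0,0,0],
    [-0.2,0,0,0],
    [-0.2,0,0,0],
    [-0.2,0,0,0],
    [-0.2,0,0,0],
    [-0.2,0,0,0],
    [0,0,0,0],
  ],
)

```text
time_s: 9.23
eef_pos: [0.4468, -0.2297, 0.0506]
tcp_rot: [0.007, 1.0, -0.0, 0.0]
ft_force: [-0.2, -0.5, -0.9]
grip_width: 0.176
```

>>> servo_tool(
  series=[
    [-0.1,0,0,0],
    [-0.1,0,0,0],
    [-0.1,0,0,0],
    [-0.1,0,0,0],
    [0,0,0,0],
  ],
)

```text
time_s: 9.65
eef_pos: [0.4504, -0.2297, 0.0506]
tcp_rot: [0.007, 1.0, -0.0, 0.0]
ft_force: [0.1, -0.5, -0.7]
grip_width: 0.171
```

>>> servo_tool(
  series=[
    [-0.1,0,0,0],
    [-0.1,0,0,0],
    [-0.1,0,0,0],
    [-0.1,0,0,0],
    [0,0,0,0],
  ],
)

```text
time_s: 10.07
eef_pos: [0.4544, -0.2298, 0.0506]
tcp_rot: [0.007, 1.0, 0.0, 0.0]
ft_force: [-0.3, -0.7, -0.8]
grip_width: 0.175
```

>>> servo_tool(
  series=[
    [-0.2,0,0,0],
    [-0.2,0,0,0],
    [-0.2,0,0,0],
    [-0.2,0,0,0],
    [0,0,0,0],
    [0,0,0,0],
  ],
)

```text
time_s: 10.57
eef_pos: [0.4624, -0.2298, 0.0506]
tcp_rot: [0.007, 1.0, 0.0, 0.0]
ft_force: [0.2, 0.3, -0.3]
grip_width: 0.174
```

>>> servo_tool(
  series=[
    [-0.2,0,0,0],
    [-0.2,0,0,0],
    [-0.2,0,0,0],
    [-0.1,0,0,0],
    [0,0,0,0],
    [0,0,0,0],
  ],
)

```text
time_s: 11.07
eef_pos: [0.4692, -0.2299, 0.0506]
tcp_rot: [0.007, 1.0, 0.0, 0.0]
ft_force: [-0.6, 0.1, -0.8]
grip_width: 0.177
```

```bash
python3 - <<'E'
from h import *
i,P=cloud("scene"); j,Q=cloud("top")
cv2.imwrite("pics/m4.png",np.hstack([cv2.resize(i[200:350,160:320,::-1],(400,375),interpolation=cv2.INTER_CUBIC),cv2.resize(j[200:320,370:498,::-1],(400,375),interpolation=cv2.INTER_CUBIC)]))
s=sensors.state();print(s["eef_pos"],s["ft_force"],s["time_s"])
E
```

```text
[ 0.46908845 -0.22983764  0.05055094] [-0.84187163 -0.30620743 -0.28535848] 11.1667
```

View pics/m4.png

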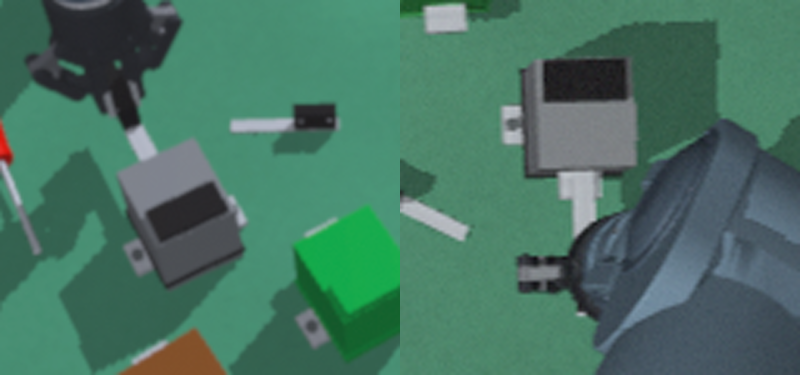

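The blade is centred on the sill (580,190 in the mosaic) and about 21 mm deep. I now advance in small steps, feeling for the contact.

>>> servo_tool(
  series=[
    [-0.1,0,0,0],
    [-0.1,0,0,0],
    [-0.1,0,0,0],
    [-0.1,0,0,0],
    [0,0,0,0],
    [0,0,0,0],
  ],
)

```text
time_s: 11.67
eef_pos: [0.4733, -0.23, 0.0506]
tcp_rot: [0.007, 1.0, 0.0, 0.0]
ft_force: [0.3, -0.1, -0.8]
grip_width: 0.179
```

>>> servo_tool(
  series=[
    [-0.1,0,0,0],
    [-0.1,0,0,0],
    [0,0,0,0],
  ],
)

```text
time_s: 11.92
eef_pos: [0.4754, -0.23, 0.0506]
tcp_rot: [0.007, 1.0, 0.0, 0.0]
ft_force: [0.3, -0.5, -1.2]
grip_width: 0.173
```

>>> servo_tool(
  series=[
    [-0.1,0,0,0],
    [-0.1,0,0,0],
    [0,0,0,0],
  ],
)

```text
time_s: 12.17
eef_pos: [0.4774, -0.2301, 0.0506]
tcp_rot: [0.007, 1.0, -0.0, 0.0]
ft_force: [0.8, -0.2, -0.8]
grip_width: 0.176
```

>>> servo_tool(
  series=[
    [-0.1,0,0,0],
    [0,0,0,0],
    [0,0,0,0],
  ],
)

```text
time_s: 12.42
eef_pos: [0.4782, -0.23, 0.0506]
tcp_rot: [0.007, 1.0, 0.0, 0.0]
ft_force: [0.3, -0.7, -0.3]
grip_width: 0.174
```

>>> servo_tool(
  series=[
    [-0.1,0,0,0],
    [0,0,0,0],
    [0,0,0,0],
  ],
)

```text
time_s: 12.67
eef_pos: [0.4791, -0.23, 0.0505]
tcp_rot: [0.007, 1.0, 0.0, -0.0]
ft_force: [0.2, 0.3, -1.1]
grip_width: 0.178
```

>>> servo_tool(
  series=[
    [-0.1,0,0,0],
    [0,0,0,0],
    [0,0,0,0],
  ],
)

```text
time_s: 12.92
eef_pos: [0.4801, -0.23, 0.0505]
tcp_rot: [0.007, 1.0, 0.0, -0.0]
ft_force: [-1.2, -0.4, -0.5]
grip_width: 0.174
```

>>> servo_tool(
  series=[
    [-0.1,0,0,0],
    [0,0,0,0],
    [0,0,0,0],
  ],
)

```text
time_s: 13.17
eef_pos: [0.4811, -0.23, 0.0505]
tcp_rot: [0.007, 1.0, 0.0, -0.0]
ft_force: [-2.1, 0.1, -1.7]
grip_width: 0.173
```

>>> servo_tool(
  series=[
    [-0.1,0,0,0],
    [0,0,0,0],
    [0,0,0,0],
  ],
)

```text
time_s: 13.42
eef_pos: [0.4821, -0.23, 0.0505]
tcp_rot: [0.007, 1.0, 0.0, -0.0]
ft_force: [-2.0, 0.0, -0.4]
grip_width: 0.181
```

>>> servo_tool(
  series=[
    [-0.1,0,0,0],
    [0,0,0,0],
    [0,0,0,0],
  ],
)

```text
time_s: 13.67
eef_pos: [0.4831, -0.23, 0.0505]
tcp_rot: [0.007, 1.0, 0.0, -0.0]
ft_force: [-2.0, 0.5, -0.2]
grip_width: 0.176
```

```bash
python3 - <<'E'
from h import *
F=[]
for k in range(12): viewer.camera("top"); F.append(sensors.state()["ft_force"])
print(np.mean(F,0).round(2),np.std(F,0).round(2),sensors.state()["eef_pos"],sensors.state()["time_s"])
E
```

```text
[-2.29  0.13 -0.95] [0.49 0.45 0.57] [ 0.483116   -0.23002656  0.05053459] 14.2667
```

The contact was felt at x of about 0.479. The steady push is 2.3 N, which is 4 to 5 mm of spring travel and well short of the stop. I ease back to a light press, lower onto the sill with a soft grip, then check the force.

>>> servo_tool(
  series=[
    [0.05,0,0,0],
    [0.05,0,0,0],
    [0.05,0,0,0],
    [0.05,0,0,0],
    [0.05,0,0,0],
    [0,0,0,0],
    [0,0,0,0],
  ],
  squeeze=20,
)

```text
time_s: 14.85
eef_pos: [0.4808, -0.2302, 0.0507]
tcp_rot: [0.007, 1.0, -0.0, 0.0]
ft_force: [-0.3, -0.0, 0.7]
grip_width: 0.178
```

>>> servo_tool(
  series=[
    [0,0,0.05,0],
    [0,0,0.05,0],
    [0,0,0,0],
    [0,0,0,0],
  ],
)

```text
time_s: 15.18
eef_pos: [0.4808, -0.2302, 0.0497]
tcp_rot: [0.007, 1.0, -0.0, 0.0]
ft_force: [-1.0, 0.0, 0.7]
grip_width: 0.175
```

```bash
cat >> h.py <<'E'
def force():
    F=[]
    for k in range(12): viewer.camera("top"); F.append(sensors.state()["ft_force"])
    s=sensors.state(); print(np.mean(F,0).round(2),s["eef_pos"].round(4),s["time_s"],s["grip_width"])
E
python3 -c "
from h import *
force()"
```

```text
[-1.14 -0.17 -0.08] [ 0.4808 -0.2301  0.0496] 15.7833 0.17602966812162152
```

>>> servo_tool(
  series=[
    [0,0,0.05,0],
    [0,0,0.05,0],
    [0,0,0,0],
    [0,0,0,0],
  ],
)

```text
time_s: 16.12
eef_pos: [0.4807, -0.2302, 0.0493]
tcp_rot: [0.007, 1.0, -0.0, 0.0]
ft_force: [-2.9, 0.8, 6.3]
grip_width: 0.176
```

```bash
python3 -c "
from h import *
force()"
```

```text
[-3.26  0.54  6.35] [ 0.4807 -0.2302  0.0493] 16.7167 0.17548001014166986
```

>>> servo_tool(
  series=[
    [0.05,0,-0.08,0],
    [0,0,0,0],
    [0,0,0,0],
  ],
)

```text
time_s: 16.97
eef_pos: [0.4803, -0.23, 0.0495]
tcp_rot: [0.007, 1.0, 0.0, 0.0]
ft_force: [-1.2, 0.2, 2.3]
grip_width: 0.178
```

```bash
python3 -c "
from h import *
force()"
```

```text
[-1.21  0.5   3.11] [ 0.4803 -0.23    0.0494] 17.5667 0.1720240511824209
```

>>> servo_tool(
  series=[
    [0,0,0,0],
    [0,0,0,0],
    [0,0,0,0],
    [0,0,0,0],
    [0,0,0,0],
    [0,0,0,0],
  ],
  jaw=3.2,
)

```text
time_s: 18.07
eef_pos: [0.4801, -0.23, 0.0493]
tcp_rot: [0.007, 1.0, 0.0, -0.0]
ft_force: [0.6, 1.3, 0.1]
grip_width: 0.374
```

```bash
python3 - <<'E'
from h import *
force()
i,P=cloud("wrist"); j,Q=cloud("scene"); cv2.imwrite("pics/m5.png",np.hstack([cv2.resize(i[200:400,200:440,::-1],(400,375)),cv2.resize(j[200:350,160:320,::-1],(400,375),interpolation=cv2.INTER_CUBIC)]))
x,y,z=np.moveaxis(P,-1,0); g=i.max(2)
m=(g<70)&(z>.055)&(z<.09)&(abs(y+.23)<.012)&(x>.4)&(x<.53); X=P[m]; print(len(X),np.percentile(X,[2,50,98],axis=0).round(4))
E
```

```text
[-0.15  0.18 -0.06] [ 0.4802 -0.2301  0.0494] 18.6667 0.3782995905968607
5092 [[ 0.4519 -0.2381  0.0597]
 [ 0.4726 -0.2307  0.0734]
 [ 0.4999 -0.2234  0.0755]]
```

View pics/m5.png

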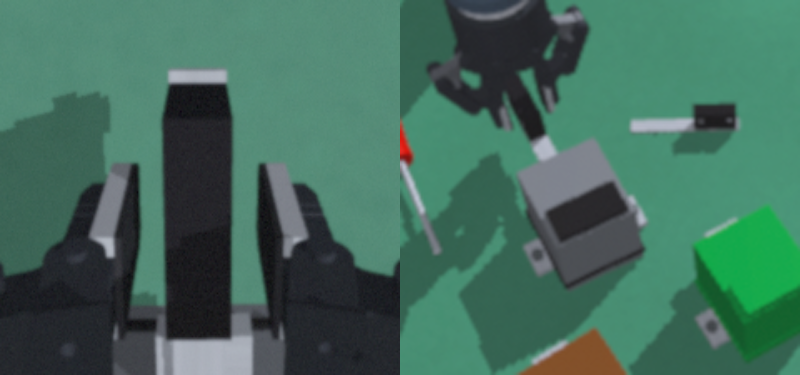

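The gauge is released and slightly tilted, as expected: the handle top has dropped about 2 mm, and there is clear air on both pads (100–140 and 260–300 px). I cannot resolve a residual of 0.3 mm by camera. So I will lift, close the fingers and nudge the blade's rear end gently, then withdraw slowly. That leaves it resting at the friction limit without overshoot, and tells me by touch where it stands.

>>> servo_tool(
  series=[
    [0,0,-0.5,0],
    [0,0,-1.5,0],
    [0,0,-2,0],
    [0,0,-2,0],
    [0,0,-1,0],
    [1,0,0,0],
    [2,0,0,0],
    [2,0,0,0],
  ],
)

```text
time_s: 19.43
eef_pos: [0.4291, -0.2291, 0.1187]
tcp_rot: [0.007, 1.0, 0.0, -0.0]
ft_force: [-0.3, -0.6, -0.0]
grip_width: 0.376
```

>>> servo_tool(
  series=[
    [1.2,0,0,0],
    [0,0,1,0],
    [0,0,2,0],
    [0,0,2,0],
    [0,0,2,0],
    [0,0,1.2,0],
    [0,0,0,0],
    [0,0,0,0],
  ],
  jaw=0,
)

```text
time_s: 20.1
eef_pos: [0.4163, -0.2282, 0.0362]
tcp_rot: [0.007, 1.0, 0.001, -0.001]
ft_force: [-0.8, 0.6, 0.0]
grip_width: -0.001
```

```bash
python3 - <<'E'
from h import *
force()
i,P=cloud("wrist"); j,Q=cloud("scene"); cv2.imwrite("pics/m6.png",np.hstack([cv2.resize(i[200:400,200:440,::-1],(400,375)),cv2.resize(j[180:330,160:320,::-1],(400,375),interpolation=cv2.INTER_CUBIC)]))
E
```

```text
[-0.17  0.12  0.11] [ 0.4183 -0.2292  0.0375] 20.7 -0.003236027667682059
```

View pics/m6.png

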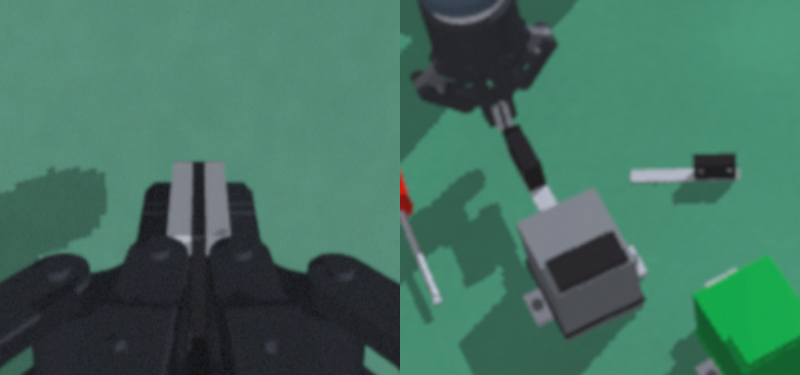

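The gauge is still in the slit, at (530,150), with the closed fingers behind it. I approach slowly.

>>> servo_tool(
  series=[
    [-0.3,0,0,0],
    [-0.4,0,0,0],
    [-0.4,0,0,0],
    [-0.3,0,0,0],
    [-0.1,0,0,0],
    [-0.1,0,0,0],
    [0,0,0,0],
    [0,0,0,0],
  ],
)

```text
time_s: 21.47
eef_pos: [0.4341, -0.2293, 0.0373]
tcp_rot: [0.007, 1.0, 0.0, -0.0]
ft_force: [-1.1, 0.5, 0.6]
grip_width: -0.001
```

>>> servo_tool(
  series=[
    [-0.1,0,0,0],
    [0,0,0,0],
    [0,0,0,0],
  ],
)

```text
time_s: 21.72
eef_pos: [0.4351, -0.2294, 0.0374]
tcp_rot: [0.007, 1.0, 0.0, 0.0]
ft_force: [-0.9, -0.8, -0.6]
grip_width: 0.001
```

>>> servo_tool(
  series=[
    [-0.1,0,0,0],
    [0,0,0,0],
    [0,0,0,0],
  ],
)

```text
time_s: 21.97
eef_pos: [0.4362, -0.2295, 0.0374]
tcp_rot: [0.007, 1.0, 0.0, 0.0]
ft_force: [-0.3, -0.1, -0.5]
grip_width: 0.001
```

>>> servo_tool(
  series=[
    [-0.1,0,0,0],
    [0,0,0,0],
    [0,0,0,0],
  ],
)

```text
time_s: 22.22
eef_pos: [0.4372, -0.2295, 0.0374]
tcp_rot: [0.007, 1.0, 0.0, 0.0]
ft_force: [1.5, -0.1, -0.2]
grip_width: -0.001
```

>>> servo_tool(
  series=[
    [-0.1,0,0,0],
    [0,0,0,0],
    [0,0,0,0],
  ],
)

```text
time_s: 22.47
eef_pos: [0.4383, -0.2295, 0.0374]
tcp_rot: [0.007, 1.0, 0.0, 0.0]
ft_force: [0.6, -0.8, -0.2]
grip_width: 0.002
```

```bash
python3 -c "
from h import *
force()"
```

```text
[-0.13  0.08 -0.18] [ 0.4382 -0.2294  0.0374] 23.0667 -0.0005222241056121625
```

>>> servo_tool(
  series=[
    [-0.1,0,0,0],
    [0,0,0,0],
    [0,0,0,0],
  ],
)

```text
time_s: 23.32
eef_pos: [0.4393, -0.2295, 0.0374]
tcp_rot: [0.007, 1.0, -0.0, 0.0]
ft_force: [-0.2, -0.3, -0.1]
grip_width: -0.003
```

```bash
python3 -c "
from h import *
force()"
```

```text
[-0.08 -0.19 -0.19] [ 0.4392 -0.2295  0.0374] 23.9167 0.000542093412381487
```

>>> servo_tool(
  series=[
    [-0.1,0,0,0],
    [0,0,0,0],
    [0,0,0,0],
  ],
)

```text
time_s: 24.17
eef_pos: [0.44, -0.2294, 0.0373]
tcp_rot: [0.007, 1.0, 0.0, -0.0]
ft_force: [-0.5, -0.2, 0.2]
grip_width: 0.002
```

```bash
python3 -c "
from h import *
force()"
```

```text
[-1.04  0.38 -0.16] [ 0.44   -0.2294  0.0373] 24.7667 -0.000893658506665133
```

>>> servo_tool(
  series=[
    [-0.1,0,0,0],
    [0,0,0,0],
    [0,0,0,0],
  ],
)

```text
time_s: 25.02
eef_pos: [0.4405, -0.2293, 0.0372]
tcp_rot: [0.007, 1.0, 0.0, -0.001]
ft_force: [-4.2, -0.7, 0.6]
grip_width: 0.002
```

```bash
python3 -c "
from h import *
force()"
```

```text
[-3.63 -0.06  0.48] [ 0.4413 -0.2295  0.0374] 25.6167 0.002006029025579586
```

>>> servo_tool(
  series=[
    [-0.1,0,0,0],
    [0,0,0,0],
    [0,0,0,0],
  ],
)

```text
time_s: 25.87
eef_pos: [0.4419, -0.2295, 0.0373]
tcp_rot: [0.007, 1.0, 0.0, -0.0]
ft_force: [-5.3, 0.2, 1.1]
grip_width: 0.004
```

```bash
python3 -c "
from h import *
force()"
```

```text
[-4.98  0.03  1.11] [ 0.4422 -0.2295  0.0374] 26.4667 0.0034279766887473037
```

>>> servo_tool(
  series=[
    [0.02,0,0,0],
    [0.02,0,0,0],
    [0.02,0,0,0],
    [0.02,0,0,0],
    [0.02,0,0,0],
    [0,0,0,0],
  ],
)

```text
time_s: 26.97
eef_pos: [0.442, -0.2298, 0.0376]
tcp_rot: [0.007, 1.0, -0.0, 0.001]
ft_force: [-0.8, 0.2, -0.8]
grip_width: -0.001
```

```bash
python3 -c "
from h import *
force()"
```

```text
[-0.69 -0.04 -0.1 ] [ 0.4415 -0.2296  0.0375] 27.5667 -0.000974104509604151
```

>>> servo_tool(
  series=[
    [0.02,0,0,0],
    [0.02,0,0,0],
    [0.02,0,0,0],
    [0,0,0,0],
  ],
)

```text
time_s: 27.9
eef_pos: [0.4406, -0.2295, 0.0374]
tcp_rot: [0.007, 1.0, 0.0, 0.0]
ft_force: [1.2, 0.4, 0.4]
grip_width: -0.001
```

```bash
python3 -c "
from h import *
force()"
```

```text
[-0.16 -0.13  0.12] [ 0.4406 -0.2295  0.0374] 28.5 -0.0030715471687937914
```

Contact with the finger was lost at x = 0.4406 to 0.4415, against a first touch at about 0.4395. So the gauge now holds 1 to 2 mm further in, against the spring. I withdraw and do a final check.

>>> servo_tool(
  series=[
    [0.2,0,0,0],
    [0.8,0,0,0],
    [1.5,0,0,0],
    [1,0,-0.5,0],
    [0,0,-2,0],
    [0,0,-3,0],
    [0,0,-2,0],
    [0,0,0,0],
  ],
)

```text
time_s: 29.17
eef_pos: [0.4075, -0.2309, 0.1168]
tcp_rot: [0.007, 1.0, -0.002, 0.003]
ft_force: [-0.1, 0.1, -0.0]
grip_width: 0.002
```

```bash
python3 - <<'E'
from h import *
def meas():
    i,P=cloud("scene"); x,y,z=np.moveaxis(P,-1,0); g=i.max(2)
    X=P[(g<70)&(z>.06)&(z<.085)&(abs(y+.23)<.015)&(x>.43)&(x<.53)]; print(len(X),X.mean(0).round(4)); return i
for k in range(8): i=meas()
j,_=cloud("top")
cv2.imwrite("pics/m7.png",np.hstack([cv2.resize(i[180:330,160:320,::-1],(400,375),interpolation=cv2.INTER_CUBIC),cv2.resize(j[200:320,370:498,::-1],(400,375),interpolation=cv2.INTER_CUBIC)]))
s=sensors.state();print(s["time_s"],s["eef_pos"])
E
```

```text
173 [ 0.484  -0.231   0.0717]
171 [ 0.484  -0.231   0.0716]
173 [ 0.4844 -0.231   0.0719]
171 [ 0.4838 -0.231   0.0718]
175 [ 0.4844 -0.2311  0.0717]
172 [ 0.4844 -0.2309  0.0718]
171 [ 0.4841 -0.231   0.0719]
172 [ 0.4841 -0.2311  0.0719]
29.6167 [ 0.40492016 -0.22852315  0.1115067 ]
```

View pics/m7.png

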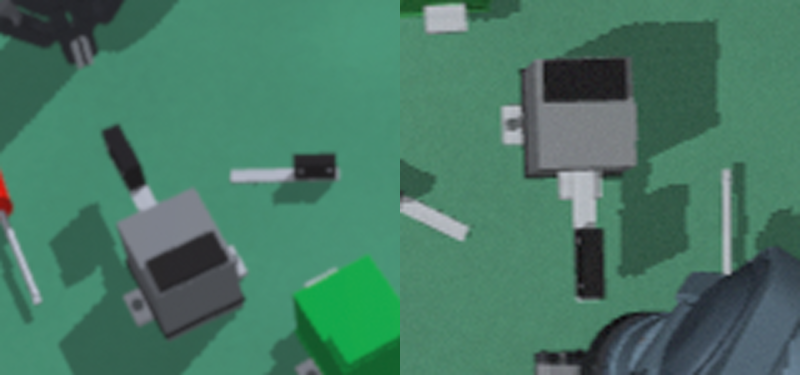

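```bash
python3 -c "
from h import *
print(sign_off(),sensors.state()['time_s'])"
```

```text
the job is handed in; nothing more can be done
the job is handed in; nothing more can be done
```

The larger gauge is in the switch's open slit, let go and at rest. I believe its tip is still pressing the contact, but I could not measure that directly. I handed the job in at about 30 s of the 48 s allowed; no verdict is reported.

**What I did:**
- I picked the gauge up by its handle and touched the blade on the sill to find the slit floor. I then slid it in without touching the housing face.
- The contact came up about 30 mm deep. I pressed it to about 2.2 N, which is about 4.4 mm of its 12 mm travel, then eased back and let go.
- I could not tell how much push was left after letting go. I nudged the blade's rear end with closed fingers and withdrew slowly.

**Last checks:**
- **Position:** eight camera readings over about 0.4 s put the handle at the same place to within 1 mm. The last picture shows the blade straight in the slit and the arm clear.
- **Contact push:** I estimate 1–2 mm remains, against the 0.3 mm needed. By touch, the gauge ended about 1 mm further in than where it first settled. My knowledge of where the contact starts is only good to about 1 mm.
- **Nudge force:** this did not match what I expected. It reached 5 N where the spring alone would have given about 1.5 N; I put the rest down to the tilted blade binding in the slit.
- **Other things:** I kept away from the tape, bottle, carton and screwdriver and saw no sign of touching them, but I did not re-measure where they stand.

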